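Slide the power pack home in its charging dock and latch it

TASK

Put the tall power pack on charge: push it across the worktop into its charging dock until it is fully home against the sprung contacts, then swing the retaining arm shut across the dock's mouth behind it. The pack is heavy and tips when pushed high up, so push near its base and let it slide upright: do not rock it, lift it or take it by its carrying handle. Leave the wash bottle, jar and timer standing around where they are.

Things in the scene. Friction and masses are not known exactly. Their poses are not given: they have to be found in the camera images.
- pack: Tall heavy power pack, 1.1-1.6 kg: grey case with a top handle on a black plinth 100 (x) x 84 (y) mm, 34 mm high; case 96x80 mm to 138 mm, handle to 169. Origin: centre of its underside. Pushed on its -y side; its +y side enters the dock. Slides at about 5-12 N; pushed above 55 mm it may tip. Starts 200-250 mm short of home (dock -y), up to 15 mm and 0.15 rad off line.
- pack_handle: Black carrying handle on top of the pack: a loop along the pack's y, 71 mm long, 11 mm thick, 136 to 169 mm above the pack's underside. Origin: the pack's origin (centre of its underside). Not to be touched.
- dock: Grey fixed charging dock, no floor: two slippery rails 24 mm high along its y, 106 mm apart inside, from y=-45 mm flaring outward to y=-84 (138 mm apart); closed at +y by a housing 128 mm wide, 64 high, face at y=+42. Mouth at -y. Origin: on the worktop mid-channel, where the origin of a home pack lies, axes parallel; that pack's -y side is then at y=-42.
- contact (a joint): Black sprung contact block in the housing's face, 22-42 mm above the worktop, pressed in by the pack. 0 = free, standing 8 mm out; 0.008 m = flush, pack fully home. Pushes back with 2-4 N, less than the pack's friction, so the pack stays where it is left.
- latch (a joint): Retaining arm: dark steel bar 10 mm thick, 30-40 mm above the worktop, above the rails; vertical pivot at dock x=-72, y=-49 mm; reaches 90 mm. Grows counter-clockwise from above. 2.27 rad = shut at its stop, along dock +x across the mouth, 2 mm behind a home pack; 0 = wide open, outward. Starts at 0.1-0.45; stays where left (1 N at the knob). Cannot shut while the pack is short of home.
- latch_knob (a point): Black thumb knob, 15 mm diameter, on the retaining arm 80 mm from its pivot, 40-59 mm above the worktop; the point is its middle, 49 mm up.
- wash_bottle: White squeeze bottle with a bent spout, 62 mm diameter, 182 mm tall, standing behind the dock; origin under its bounding box. Bystander, leave alone.
- specimen_jar: Round white-lidded jar, 56 mm diameter, 72 mm tall, standing behind the pack; origin at the centre of its underside. Bystander, leave alone.
- lab_timer: Small white wedge-shaped timer, 55 by 66 by 34 mm, to the left of the dock; origin at the centre of its underside. Bystander, leave alone.

How it is judged:
On the way, in this order (a step that is already met when the one before it is completed fails the run):
1. the pack is home in the dock against the sprung contacts, the retaining arm still open (value of joint contact above 0.005 m and horizontal distance between pack and dock below 0.008 m and angle between the y axis of pack and the y axis of dock, either way round below 0.08 rad and value of joint latch below 1.6 rad), for 0.2 s.
2. the retaining arm is swung shut behind it (value of joint latch above 2.1 rad), for 0.2 s.
At the end, for the whole second after the job is handed in: The pack stands upright on the worktop in the dock, at rest, within 8 mm and 0.08 rad of home with the contact block pressed in at least 4.5 of its 8 mm, and the retaining arm is shut (at least 2.1 of 2.27 rad) (value of joint contact above 0.0045 m and horizontal distance between pack and dock below 0.008 m and angle between the y axis of pack and the y axis of dock, either way round below 0.08 rad and angle between pack's own z axis and vertical below 0.05 rad and height (world z) of pack below 0.005 m and value of joint latch above 2.1 rad and linear speed of pack below 0.01 m/s); the robot touches nothing.
It fails at once if the pack is rocked or tipped by more than 10 degrees (angle between pack's own z axis and vertical above 0.175 rad).
It fails at once if the pack is lifted off the worktop (height (world z) of pack above 0.015 m).
It fails at once if the pack's carrying handle is touched by the gripper (contact force between any of the fingers, the arm and pack_handle above 1 N).
It fails at once if the wash bottle, the jar or the timer is moved by more than 20 mm (distance of any of wash_bottle, specimen_jar, lab_timer from where it was at the start of the episode above 0.02 m).
It also fails if it takes over 67 s, if anything falls off the work surface, if the arm or the gripper's body presses on something with over 40 N, if the wrist force passes 120 N, or if a joint passes its speed limit or range.

ROBOT

A 6-joint arm with a two-finger parallel gripper is mounted at the origin on a cart in front of the work surface, level with it; the furniture and walls round the work are solid. World frame = base frame: x ahead of the robot, y to its left, z up, the work surface at z = 0. Lengths are in m, angles in rad, forces in N, time in s.
With the tool pointing down it reaches from about 0.275 to 0.825 m from the base axis. Payload 4.9 kg.
Tool frame: the origin (TCP) lies midway between the tips of the shut fingers; the grasp point (between the pads) lies 19 mm behind it; z points along the fingers, y is the direction in which the jaws open and shut (so a half turn about z gives the same grasp; the last joint's range is limited). The gripper opens to 85 mm and grips with 20 to 120 N. Pads are 22 mm wide; open, the fingers measure 114 mm over their backs; the gripper's body (76 mm by 85 mm) begins 54 mm behind the grasp point. The pads swing forward as they close: fully open they stand 13 mm farther back than shut.
Start: joints at [1.015, 0.326, -0.193, 1.052, 0, 1.437], TCP at [0.225, 0.502, 0.192] pointing down, gripper open.
Joint ranges: [-2.65, 2.65], [-0.97, 1.79], [-1.3, 1.35], [-1.93, 2.1], [-1.47, 1.37], [-3.14, 3.14]. Speed limits (rad/s): [2.57, 2.57, 3.14, 3.14, 3.14, 3.14].

INTERFACE

Orientations are given as a rotation vector (axis times angle).
In Python, from station import r, eyes, order gives the robot as it stands.
- The arm moves only by the shell command python3 -m jog 'ROWS' [OPENING]. ROWS is JSON, a list of rows, each a list of 6 numbers: the shift along the world's x, y, z in units of 20 cm (1.0 is 20 cm), then the turn, a rotation vector about the world's x, y, z in units of pi/2 rad (1.0 is pi/2 rad). A call has 1 to 5 rows; each row is the pose to reach, as a shift and turn from the pose measured when the call began; what a row does not reach only later rows make up. A row lasts 1/10 s, in which the tool goes at most 50 mm and 8.59 degrees, less where a joint would pass 70% of its speed; a pose out of reach is approached as far as the arm can. A call with a number of a shift or a turn outside -1 to 1 is refused whole. A call with a gripper value outside its range is refused whole. OPENING is the closure, from 0 (fully open) to 1 (shut), set as the call begins (- or left out, the last holds). The fingers move at their own pace and stop on an object; the grip force is fixed at half the most. Time passes only in rows, so rows that repeat a pose let the fingers close. It gives the time, the measured TCP pose, the force and the opening at its end, in the units of the state.
- r.read_state(): the state, without advancing time (a new reading comes with each control period).
- eyes.camera(name): name is "scene" or "top"; returns a dict with "frame" (480x640x3 uint8, red, green, blue), "depth" (480x640 float32, m along the optical axis (not along the pixel's ray), 0 where there is no reading), "mtx" (3x3 intrinsics, pixels), "dist_coeffs" ([k1, k2, p1, p2, k3] as OpenCV has them; the pictures are not rectified), "xyz" and "attitude" of the camera in the world. Camera axes: x right, y up, looking along -z (the intrinsics and any distortion apply to the point x, -y, -z); pixel columns grow to the right and rows downward; lengths in m; the calibration is good to about 2 mm. A picture is of the moment at which its call begins.
- order.close_job(): hands the job in, once; it reports no verdict.
The state is a dict: "t": time; "q": joint angles; "dq": joint speeds; "tau": joint torques, N m; "eef_pos": TCP position; "eef_rot": TCP orientation; "force": force on the tool from outside, world axes, zero at the start; "ft_torque": the same for the moment, N m; "width": finger opening in m.
Only numpy, scipy, OpenCV 4.12 (cv2) and the standard library are available. Lean on these libraries where they do the work, as an engineer would, in place of code of your own. Each camera call takes 0.05 s, during which the arm holds its last target. There are 200 camera calls.

## Working session

There is one attempt and no reset: what is moved stays moved. The work goes in short steps, Python scripts to look and compute and a shell command to move; the robot and the scene stay as the last step left them, time stands still between calls to the robot, and variables do not carry over. Pictures are saved under pics/ and viewed, about 8 in all and at most 12, crops included, and the job is handed in when it is done.

```bash
mkdir -p pics; ls
cat > h.py <<'E'
import numpy as np, cv2, pickle
from station import r, eyes, order
from scipy.spatial.transform import Rotation as R
def rot(a):
    a=np.array(a,float)
    if a.shape==(3,3): return a
    return R.from_rotvec(a).as_matrix() if a.size==3 else R.from_quat(a).as_matrix()
def snap(n,tag):
    c=eyes.camera(n); cv2.imwrite(f'pics/{tag}.png',c['frame'][:,:,::-1]); pickle.dump(c,open(f'pics/{tag}.pkl','wb')); return c
def rays(c,uv):
    p=cv2.undistortPoints(np.array(uv,float).reshape(-1,1,2),np.array(c['mtx']),np.array(c['dist_coeffs'])).reshape(-1,2)
    return np.c_[p[:,0],-p[:,1],-np.ones(len(p))]@rot(c['attitude']).T
def onplane(c,uv,z):
    d=rays(c,uv); o=np.array(c['xyz']); return o+d*((z-o[2])/d[:,2])[:,None]
def cloud(c):
    v,u=np.mgrid[0:480,0:640]; d=rays(c,np.c_[u.ravel(),v.ravel()]); return (np.array(c['xyz'])+d*c['depth'].ravel()[:,None]).reshape(480,640,3)
E
python3 - <<'E'
from h import *
for n in('top','scene'):
    c=snap(n,n+'0'); print(n,c['xyz'],c['attitude'],c['mtx'],c['dist_coeffs'])
s=r.read_state(); print(s)
E
```

```text
pics
top [0.49882241 0.17077237 1.40690364] [ 0.06099951 -0.06542916 -1.58500514] [[547.14074748   0.         311.48685154]
 [  0.         547.14074748 233.00706409]
 [  0.           0.           1.        ]] [0.0499527 0.        0.        0.        0.       ]
scene [-0.14639631  1.1502858   0.67270243] [ 0.46660411 -1.36393206 -2.20247972] [[549.02350246   0.         318.72984449]
 [  0.         549.02350246 239.74284212]
 [  0.           0.           1.        ]] [-0.12445469  0.          0.          0.          0.        ]
{'t': 0.1, 'q': array([ 1.01478207e+00,  3.26860430e-01, -1.93464787e-01,  1.05194643e+00,
       -9.62537793e-06,  1.43660894e+00]), 'dq': array([ 0.0009725 ,  0.00044217,  0.00159219, -0.00179583, -0.00112429,
       -0.00014909]), 'tau': array([ 1.11426205e-03, -4.44238007e+01,  2.63038856e+01,  7.89957354e-03,
       -8.19747743e-05, -6.57775360e-06]), 'eef_pos': array([0.22488097, 0.50132686, 0.19089248]), 'eef_rot': array([-6.57599650e-01, -3.07149534e+00,  2.18557507e-03]), 'force': array([-0.33769386,  0.27572931, -0.29853436]), 'ft_torque': array([-0.00687739,  0.04465607,  0.03798414]), 'width': 0.08568182543604552}
```

View pics/top0.png

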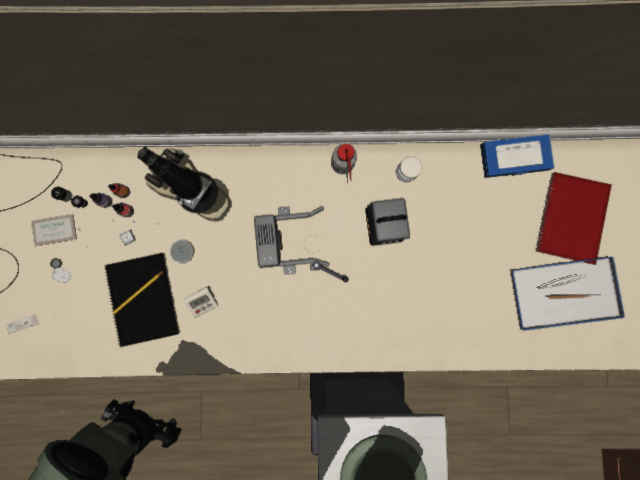

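View pics/scene0.png

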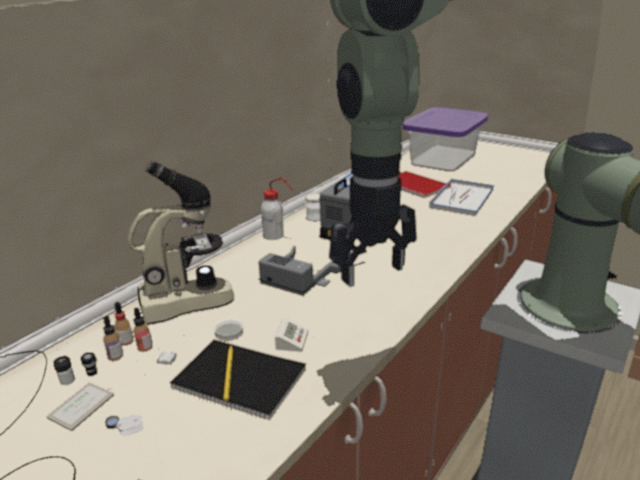

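The top view shows the dock (housing at about 267,240, mouth to the right), pack at (388,222), latch pivot at (315,265) with its knob at (345,279), jar at (409,168), bottle at (345,158) and timer at (201,302). The scene view shows the dock at (287,272), with the gripper partly hiding the pack.

```bash
cat > m.py <<'E'
from h import *
def measure(c,verbose=1):
    P=cloud(c); x,y,z=P[...,0],P[...,1],P[...,2]
    v,u=np.mgrid[0:480,0:640]; out={}
    def box(m,name):
        m=cv2.morphologyEx(m.astype('uint8'),cv2.MORPH_OPEN,np.ones((2,2),'uint8'))
        n,l,st,_=cv2.connectedComponentsWithStats(m); 
        if n<2: print(name,'none'); return None
        k=1+np.argmax(st[1:,4]); q=P[l==k]; 
        (cx,cy),(w,h),a=cv2.minAreaRect((q[:,:2]*1000).astype('float32'))
        print(name,'c',np.round([cx,cy],1),'size',np.round([w,h],1),'ang',round(a,2),'z',np.round(q[:,2].mean(),4),len(q)); return q
    R0=(u>230)&(u<430)&(v>195)&(v<300)
    box(R0&(z>.12)&(z<.15),'pack top'); box(R0&(z>.155)&(z<.18),'handle')
    box(R0&(z>.055)&(z<.072)&(u<290),'housing')
    box(R0&(z>.012)&(z<.033)&(v<230)&(u<340),'rail +x'); box(R0&(z>.015)&(z<.028)&(v>245)&(u<340),'rail -x')
    box(R0&(z>.03)&(z<.07)&(v>245)&(u>300),'latch arm'); box(R0&(z>.05)&(z<.07)&(u>290)&(u<370),'knob')
    box((u>380)&(u<430)&(v>150)&(v<190)&(z>.06)&(z<.09),'jar')
    box((u>180)&(u<220)&(v>280)&(v<325)&(z>.012)&(z<.05),'timer')
    box((u>320)&(u<370)&(v>140)&(v<190)&(z>.05)&(z<.2),'bottle')
if __name__=='__main__':
    c=pickle.load(open('pics/top0.pkl','rb')); measure(c)
    f=c['frame'][:,:,::-1][185:305,230:430]; cv2.imwrite('pics/crop0.png',cv2.resize(f,None,fx=4,fy=4,interpolation=cv2.INTER_CUBIC))
    print('table z',np.median(cloud(c)[320:350,330:450,2]))
E
python3 m.py
```

```text
pack top c [602.3  48.4] size [110.7 300.6] ang 19.99 z 0.1366 1319
handle c [580.4  63.6] size [ 32.7 267.4] ang 30.32 z 0.1688 135
housing c [560.6 261.3] size [196.8  96.2] ang 29.64 z 0.065 1094
rail +x c [598.7 208.2] size [116.1 179. ] ang 77.54 z 0.0239 240
rail -x c [520.8 203.3] size [89.8 43. ] ang 89.22 z 0.0292 161
latch arm c [508.6 118.4] size [99.4 38.2] ang 79.49 z 0.0453 182
knob c [488.4  81. ] size [16.8 12.2] ang 59.49 z 0.0416 28
jar c [657.   35.6] size [ 52.4 412.9] ang 42.24 z 0.0755 380
timer c [477.8 329.1] size [ 58.5 313.9] ang 18.13 z 0.0401 537
bottle c [673.  130.4] size [ 60.3 352.5] ang 67.24 z 0.1158 564
table z 0.0005596171393057459
```

View pics/crop0.png

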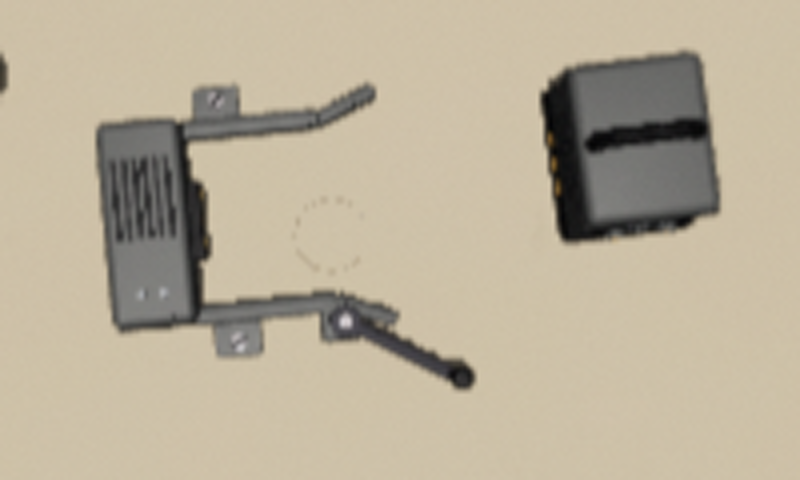

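The crop shows the pack's case top corners at crop (568,70), (697,55), (718,212), (590,222). The housing corners are (97,127), (183,119), (200,318), (116,329), with the pivot at (343,320) and knob at (462,376). The depth masks were polluted at edges, so I'll cast rays at these corners instead.

Run:
```python
from h import *
c=pickle.load(open('pics/top0.pkl','rb'))
def f(pts,z): return onplane(c,[(230+(a+.5)/4-.5,185+(b+.5)/4-.5) for a,b in pts],z)[:,:2]*1000
np.set_printoptions(precision=1,suppress=True)
def ang(v): return np.degrees(np.arctan2(v[1],v[0]))
p=f([(568,70),(697,55),(718,212),(590,222)],138); p=f([(568,70),(697,55),(718,212),(590,222)],.138)
print('pack',p,p.mean(0),'edges',[np.linalg.norm(p[i]-p[i-1]) for i in range(4)]); print('y-axis ang',ang(p[0]-p[1]),ang(p[3]-p[2]),'x-axis+90',ang(p[0]-p[3])+90,ang(p[1]-p[2])+90)
h=f([(97,127),(183,119),(200,318),(116,329)],.064)
print('housing',h,[np.linalg.norm(h[i]-h[i-1]) for i in range(4)],ang(h[0]-h[1]),ang(h[3]-h[2]),ang(h[1]-h[2])+90,ang(h[0]-h[3])+90)
r1=f([(185,130),(320,118)],.024); r2=f([(200,311),(335,299)],.024); print('rails',r1,r2,ang(r1[0]-r1[1]),ang(r2[0]-r2[1]))
a=np.radians(np.mean([ang(r1[0]-r1[1]),ang(r2[0]-r2[1]),ang(h[1]-h[2])+90])); ydir=np.array([np.cos(a),np.sin(a)]); xdir=np.array([ydir[1],-ydir[0]])
o=(h[1]+h[2])/2-42*ydir; print('dock ang',np.degrees(a),'origin',o)
pv=f([(343,320)],.042)[0]; kn=f([(462,376)],.059)[0]
for n,q in(('pivot',pv),('knob',kn),('pack',p.mean(0))): print(n,q,'dock',(q-o)@xdir,(q-o)@ydir)
# pivot-based dock origin
print('origin via pivot',pv+72*xdir+49*ydir)
d=kn-pv; th=np.arctan2(d@ydir,d@xdir); print('arm len',np.linalg.norm(d),'latch',th+2.27)
P=cloud(c)
for n,(u,v) in dict(jar=(409,165),timer=(201,302)).items(): print(n,P[v,u]*1000)
```

```text
pack [[671.2  24.8]
 [678.8 -50.6]
 [586.8 -60.1]
 [582.1  14.2]] [629.7 -17.9] edges [np.float64(89.76943529866593), np.float64(75.81144339521026), np.float64(92.5585766396716), np.float64(74.48808958605937)]
y-axis ang 95.78379170188774 93.62703764861807 x-axis+90 96.81012012510094 95.92729111475276
housing [[650.2 307.6]
 [654.4 254.6]
 [531.6 245.4]
 [525.7 296.8]] [np.float64(124.97371290875382), np.float64(53.198009224487485), np.float64(123.1163789665726), np.float64(51.78065944680982)] 94.5103472881101 96.56289471590395 94.28385815348312 94.95226235966618
rails [[651.9 255.9]
 [658.3 170. ]] [[537.  247.6]
 [543.2 162.3]] 94.25832448597339 94.19884865341372
dock ang 94.24701043095676 origin [596.1 208.1]
pivot [529.5 157.6] dock -70.12309295771229 -45.41861196856348
knob [493.8  85.3] dock -111.14494061873101 -114.86368167501895
pack [629.7 -17.9] dock 16.793372667928278 -227.88420694143704
origin via pivot [597.7 211.8]
arm len 80.65611999134526 latch 0.16564358755779018
jar [770.4 -76.5  74.7]
timer [441.4 443.9  29.9]
```

```bash
python3 -m jog '[[0.1,-0.2,0.1,0,0,-0.09],[0.2,-0.4,0.2,0,0,-0.18],[0.3,-0.6,0.3,0,0,-0.27],[0.4,-0.8,0.4,0,0,-0.36],[0.5,-1,0.5,0,0,-0.45]]' 0.5
python3 -m jog '[[0.1,-0.2,0.05,0,0,-0.08],[0.2,-0.4,0.1,0,0,-0.16],[0.3,-0.6,0.1,0,0,-0.23],[0.4,-0.8,0.1,0,0,-0.23],[0.5,-1,0.1,0,0,-0.23]]'
```

```text
t: 0.6
eef_pos: [0.325, 0.2996, 0.2914]
eef_rot: [-1.687, -2.649, 0.003]
force: [0.6, 1.0, -0.5]
width: 0.043
t: 1.1
eef_pos: [0.4253, 0.0978, 0.3114]
eef_rot: [-2.135, -2.303, 0.002]
force: [0.4, 0.8, 0.1]
width: 0.0427
```

```bash
python3 -m jog '[[0.05,-0.23,0,0,0,0],[0.1,-0.46,0,0,0,0],[0.15,-0.7,0,0,0,0],[0.2,-0.95,0,0,0,0],[0.2,-0.95,0,0,0,0]]'; python3 -c "
from h import *
s=r.read_state();print(s['q'],rot(s['eef_rot']))"
```

```text
t: 1.6
eef_pos: [0.4659, -0.0974, 0.3104]
eef_rot: [-2.144, -2.295, 0.004]
force: [0.4, 1.4, -0.2]
width: 0.043
[-0.35968199  0.13470967 -0.13895236  1.29909716 -0.00227255  1.14320382] [[-0.0678622   0.99769122 -0.00263714]
 [ 0.99769392  0.06785859 -0.00143624]
 [-0.00125397 -0.00272853 -0.99999549]]
```

```bash
python3 -m jog '[[0.17,-0.15,0,0.078,0.005,0],[0.34,-0.3,0,0.156,0.01,0],[0.51,-0.36,-0.1,0.233,0.016,0],[0.69,-0.36,-0.2,0.31,0.02,0],[0.86,-0.36,-0.3,0.388,0.026,0]]'
python3 -m jog '[[0,0,-0.2,0,0,0],[0,0,-0.4,0,0,0],[0,0,-0.6,0,0,0],[0,0,-0.7,0,0,0],[0,0,-0.7,0,0,0]]'
python3 - <<'E'
from h import *
s=r.read_state();print(s['q'],rot(s['eef_rot']))
c=snap('top','top1'); f=c['frame'][:,:,::-1][165:305,240:480]; cv2.imwrite('pics/crop1.png',cv2.resize(f,None,fx=3,fy=3,interpolation=cv2.INTER_CUBIC))
E
```

```text
t: 2.1
eef_pos: [0.6394, -0.1697, 0.2504]
eef_rot: [-1.8, -1.926, -0.57]
force: [0.6, -0.7, 0.9]
width: 0.0425
t: 2.6
eef_pos: [0.6373, -0.1673, 0.1062]
eef_rot: [-1.795, -1.92, -0.566]
force: [-0.3, -0.2, 0.3]
width: 0.0428
[-0.60916041  0.91669994  0.43643007  1.51436947  0.46457655  0.79314689] [[-0.0523074   0.99760846 -0.0451808 ]
 [ 0.81325056  0.06881045  0.57783099]
 [ 0.57955799 -0.00651847 -0.81490493]]
```

View pics/crop1.png

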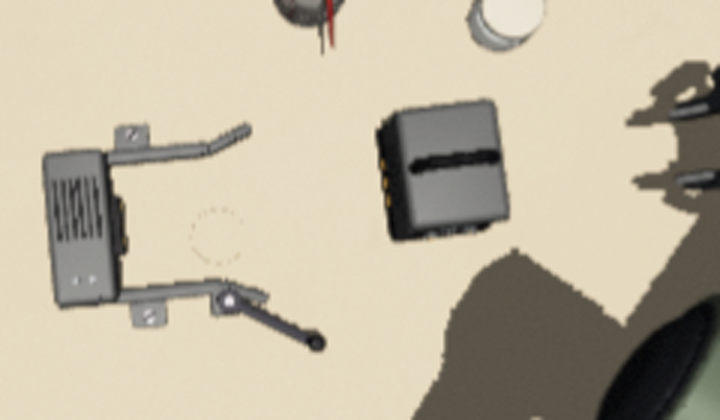

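The crop shows two fingertips at about (675,115) and (685,180), straddling the pack's axis (about 155) on its far -y side, clear of the jar. Next: descend and approach.

```bash
python3 -m jog '[[0,0,-0.2,0,0,0],[0,0,-0.4,0,0,0],[0,0,-0.47,0,0,0],[0,0,-0.47,0,0,0]]'
python3 -m jog '[[0,0.1,0,0,0,0],[0,0.2,0,0,0,0],[0,0.25,0,0,0,0],[0,0.3,0,0,0,0],[0,0.3,0,0,0,0]]'
```

```text
t: 3.05
eef_pos: [0.6378, -0.1672, 0.0146]
eef_rot: [-1.796, -1.92, -0.568]
force: [0.1, 0.9, 0.5]
width: 0.0425
t: 3.55
eef_pos: [0.6386, -0.1064, 0.0162]
eef_rot: [-1.795, -1.923, -0.568]
force: [0.1, -0.1, 0.1]
width: 0.0429
```

```bash
python3 -m jog '[[0,0.03,-0.02,0,0,0],[0,0.06,-0.02,0,0,0],[0,0.09,-0.02,0,0,0],[0,0.12,-0.02,0,0,0],[0,0.15,-0.02,0,0,0]]'
python3 -m jog '[[0,0.02,0,0,0,0],[0,0.04,0,0,0,0],[0,0.06,0,0,0,0],[0,0.08,0,0,0,0],[0,0.1,0,0,0,0]]'
```

```text
t: 4.05
eef_pos: [0.6385, -0.076, 0.0121]
eef_rot: [-1.795, -1.923, -0.568]
force: [-0.4, 0.1, -0.1]
width: 0.0428
t: 4.55
eef_pos: [0.6385, -0.0557, 0.0121]
eef_rot: [-1.795, -1.923, -0.568]
force: [-0.1, 0.2, 0.5]
width: 0.0427
```

Run:
```python
from h import *
a=snap('top','top2')['frame'][165:305,280:480]; b=snap('scene','scene2')['frame'][140:300,230:430]
im=np.vstack([cv2.resize(a,(800,560))[:280*2:1],]) 
im=np.hstack([cv2.resize(a,(420,294),interpolation=2),cv2.resize(b,(368,294),interpolation=2)]); cv2.imwrite('pics/c2.png',im[:,:,::-1])
```

```text
(no output)
```

View pics/c2.png

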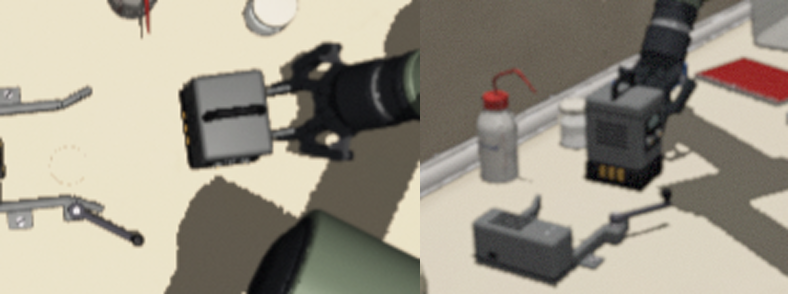

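Fingers are centred on the pack's axis (crop about 88 and 134, against the handle at 113), with tips still hidden just behind the case. There is no contact force yet, so continue slowly.

```bash
python3 -m jog '[[0,0.015,0,0,0,0],[0,0.03,0,0,0,0],[0,0.045,0,0,0,0],[0,0.06,0,0,0,0]]'
python3 -m jog '[[0,0.015,0,0,0,0],[0,0.03,0,0,0,0],[0,0.045,0,0,0,0],[0,0.06,0,0,0,0]]'
```

```text
t: 5.05
eef_pos: [0.6384, -0.0431, 0.0121]
eef_rot: [-1.794, -1.923, -0.568]
force: [0.3, -0.5, 0.2]
width: 0.0424
t: 5.45
eef_pos: [0.6384, -0.0333, 0.012]
eef_rot: [-1.797, -1.926, -0.565]
force: [-1.3, -7.0, 0.6]
width: 0.0425
```

```bash
for i in 1; do python3 -m jog '[[-0.006,0.04,0,0,0,0],[-0.012,0.08,0,0,0,0],[-0.018,0.12,0,0,0,0],[-0.024,0.16,0,0,0,0],[-0.03,0.2,0,0,0,0]]'; done
python3 -m jog '[[-0.006,0.04,0,0,0,0],[-0.012,0.08,0,0,0,0],[-0.018,0.12,0,0,0,0],[-0.024,0.16,0,0,0,0],[-0.03,0.2,0,0,0,0]]'
python3 - <<'E'
from h import *
c=snap('top','top3'); f=c['frame'][:,:,::-1][185:305,230:430]; cv2.imwrite('pics/crop3.png',cv2.resize(f,None,fx=4,fy=4,interpolation=cv2.INTER_CUBIC))
E
```

```text
t: 5.95
eef_pos: [0.6336, 0.0046, 0.0119]
eef_rot: [-1.8, -1.929, -0.564]
force: [0.4, -6.4, 0.1]
width: 0.0426
t: 6.45
eef_pos: [0.6287, 0.0426, 0.0119]
eef_rot: [-1.804, -1.933, -0.562]
force: [0.7, -7.1, 1.2]
width: 0.0428
```

View pics/crop3.png

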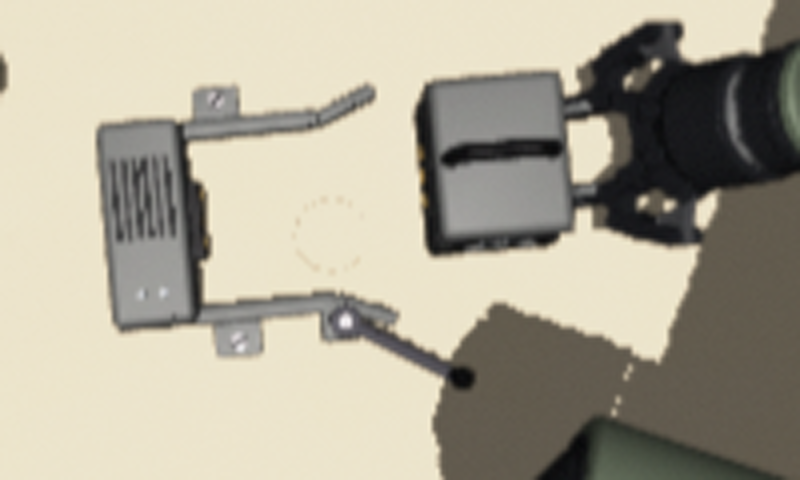

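The pack slides upright: case top corners at crop (430,84), (558,72), (573,228), (440,240), with the fingers at y of about 105 and 195 behind it.

```bash
cat > pk.py <<'E'
from h import *
np.set_printoptions(precision=1,suppress=True)
A=np.radians(94.3); Y=np.array([np.cos(A),np.sin(A)]); X=np.array([Y[1],-Y[0]]); O=np.array([597,210.])
def f(c,pts,z): return onplane(c,[(230+(a+.5)/4-.5,185+(b+.5)/4-.5) for a,b in pts],z)[:,:2]*1000
def pack(tag,pts):
    c=pickle.load(open(f'pics/{tag}.pkl','rb')); p=f(c,pts,.138); d=p.mean(0)-O
    an=lambda v:np.degrees(np.arctan2(v[1],v[0]))
    print('pack',p.mean(0),'dock xy',d@X,d@Y,'ang y',an(p[0]-p[1]),an(p[3]-p[2]),'x+90',an(p[0]-p[3])+90,an(p[1]-p[2])+90)
    return p
E
python3 -c "
from pk import *
pack('top3',[(430,84),(558,72),(573,228),(440,240)]); pack('top0',[(568,70),(697,55),(718,212),(590,222)])
c=pickle.load(open('pics/top3.pkl','rb'))
r=f(c,[(372,92),(318,118),(395,316),(335,298)],.024); print((r-O)@np.c_[X,Y])"
```

```text
pack [621.5  65.5] dock xy 13.566909769884003 -145.9508515108757 ang y 94.51489719162952 94.30746608745756 x+90 92.55770680146631 94.10489171953776
pack [629.7 -17.9] dock xy 15.527735333729158 -229.72755505404115 ang y 95.78379170188774 93.62703764861807 x+90 96.81012012510094 95.92729111475276
[[ 71.8 -78.9]
 [ 58.3 -43.2]
 [-71.3 -80.3]
 [-56.6 -43.6]]
```

```bash
python3 -m jog '[[-0.011,0.037,0,0,0,0],[-0.022,0.074,0,0,0,0],[-0.033,0.111,0,0,0,0],[-0.044,0.148,0,0,0,0],[-0.055,0.185,0,0,0,0]]'
python3 -m jog '[[-0.011,0.035,0,0,0,0],[-0.022,0.07,0,0,0,0],[-0.028,0.1,0,0,0,0]]'
python3 - <<'E'
from h import *
c=snap('top','top4'); f=c['frame'][:,:,::-1][185:305,230:430]; cv2.imwrite('pics/crop4.png',cv2.resize(f,None,fx=4,fy=4,interpolation=cv2.INTER_CUBIC))
E
```

```text
t: 7.0
eef_pos: [0.6185, 0.0796, 0.012]
eef_rot: [-1.805, -1.935, -0.563]
force: [2.0, -6.5, 0.7]
width: 0.0424
t: 7.3
eef_pos: [0.6138, 0.098, 0.0119]
eef_rot: [-1.808, -1.937, -0.562]
force: [1.5, -6.6, 1.3]
width: 0.0424
```

View pics/crop4.png

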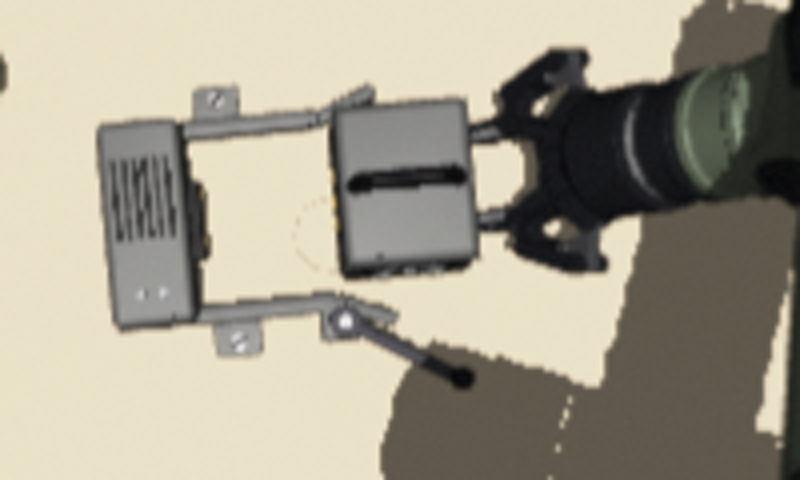

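The pack is entering the mouth: case top corners at crop (333,110), (467,99), (479,259), (344,269).

```bash
python3 -c "
from pk import *
pack('top4',[(333,110),(467,99),(479,259),(344,269)])"
```

```text
pack [605.8 120.8] dock xy 2.087635373894178 -89.6213255750815 ang y 93.85671910411483 93.37840540462282 x+90 93.0486763833821 93.09761160402665
```

```bash
python3 -m jog '[[-0.004,0.035,0,0,0,0.005],[-0.008,0.07,0,0,0,0.01],[-0.012,0.105,0,0,0,0.01],[-0.016,0.14,0,0,0,0.01],[-0.02,0.175,0,0,0,0.01]]'
python3 -m jog '[[-0.003,0.03,0,0,0,0],[-0.006,0.06,0,0,0,0],[-0.009,0.09,0,0,0,0],[-0.012,0.12,0,0,0,0],[-0.015,0.15,0,0,0,0]]'
```

```text
t: 7.85
eef_pos: [0.6103, 0.1326, 0.0119]
eef_rot: [-1.792, -1.952, -0.556]
force: [0.9, -7.8, 1.5]
width: 0.0427
t: 8.35
eef_pos: [0.6082, 0.1608, 0.0118]
eef_rot: [-1.795, -1.954, -0.555]
force: [0.8, -7.6, 1.1]
width: 0.0428
```

```bash
python3 -m jog '[[-0.001,0.02,0,0,0,0],[-0.003,0.04,0,0,0,0],[-0.004,0.06,0,0,0,0],[-0.006,0.08,0,0,0,0],[-0.007,0.09,0,0,0,0]]'
python3 -m jog '[[0,0.01,0,0,0,0],[-0.001,0.02,0,0,0,0],[-0.002,0.03,0,0,0,0],[-0.002,0.03,0,0,0,0]]'
python3 -m jog '[[0,0.01,0,0,0,0],[0,0.01,0,0,0,0]]'
```

```text
t: 8.85
eef_pos: [0.6076, 0.1773, 0.0117]
eef_rot: [-1.798, -1.956, -0.554]
force: [0.8, -7.6, 2.0]
width: 0.0428
t: 9.25
eef_pos: [0.6073, 0.1811, 0.0116]
eef_rot: [-1.801, -1.957, -0.55]
force: [-0.9, -8.4, 3.4]
width: 0.0426
t: 9.45
eef_pos: [0.6074, 0.181, 0.0115]
eef_rot: [-1.805, -1.958, -0.547]
force: [-1.4, -10.0, 3.6]
width: 0.0427
```

```bash
python3 -m jog '[[0,0.02,0,0,0,0],[-0.001,0.03,0,0,0,0],[-0.002,0.04,0,0,0,0],[-0.002,0.04,0,0,0,0]]'
python3 -m jog '[[0,0.03,0,0,0,0],[-0.001,0.04,0,0,0,0],[-0.002,0.05,0,0,0,0],[-0.002,0.05,0,0,0,0]]'
```

```text
t: 9.85
eef_pos: [0.607, 0.1858, 0.0114]
eef_rot: [-1.81, -1.96, -0.542]
force: [-2.9, -13.1, 5.3]
width: 0.0427
t: 10.25
eef_pos: [0.6071, 0.1879, 0.0108]
eef_rot: [-1.822, -1.965, -0.53]
force: [-7.4, -29.5, 15.5]
width: 0.043
```

Run:
```python
from h import *
c=snap('top','top5'); f=c['frame'][:,:,::-1][185:305,230:430]; cv2.imwrite('pics/crop5.png',cv2.resize(f,None,fx=4,fy=4,interpolation=cv2.INTER_CUBIC))
```

```text
(no output)
```

View pics/crop5.png

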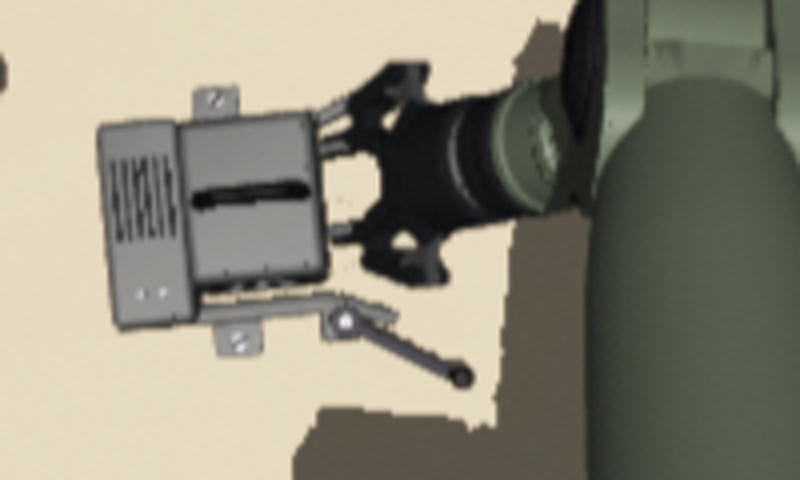

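```bash
python3 -c "
from pk import *
pack('top5',[(180,124),(312,113),(327,277),(193,286)])
s=r.read_state(); print(s['t'],s['force'],s['eef_pos'])"
python3 -m jog '[[0.003,-0.03,0,0,0,0],[0.012,-0.15,0,0,0,0],[0.02,-0.3,0,0,0,0],[0.03,-0.4,0,0,0,0]]'
python3 -m jog '[[0,-0.1,0.1,0,0,0],[0,-0.1,0.3,0,0,0],[-0.1,-0.1,0.5,0,0,0],[-0.3,-0.1,0.5,0,0,0],[-0.5,-0.1,0.5,0,0,0]]' 1
python3 - <<'E'
from h import *
c=snap('top','top6'); f=c['frame'][:,:,::-1][185:305,230:430]; cv2.imwrite('pics/crop6.png',cv2.resize(f,None,fx=4,fy=4,interpolation=cv2.INTER_CUBIC))
E
```

```text
pack [598.  209.8] dock xy 0.934605665092664 -0.3187097022329452 ang y 93.94290028784957 92.96851268445171 x+90 93.9960316324762 94.3534615364692
10.3 [ -7.6 -29.8  13.9] [0.6 0.2 0. ]
t: 10.7
eef_pos: [0.613, 0.1068, 0.0109]
eef_rot: [-1.822, -1.964, -0.531]
force: [0.0, -0.7, 0.5]
width: 0.0428
t: 11.2
eef_pos: [0.513, 0.0868, 0.1122]
eef_rot: [-1.822, -1.967, -0.534]
force: [-1.4, -0.4, -1.0]
width: -0.0001
```

View pics/crop6.png

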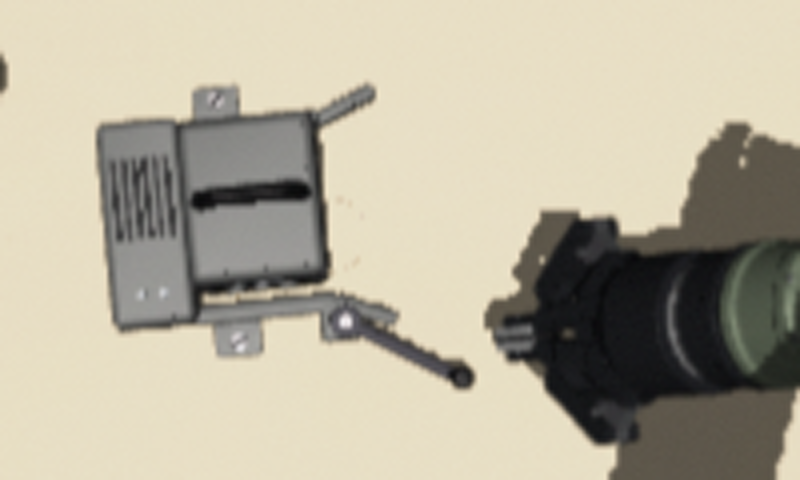

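The pack's corners are unchanged after retreat, so it is home and staying there. The knob is still at crop (462,376) and the shut fingers are at (515,338). Next: go to the knob's outer side.

```bash
python3 -m jog '[[-0.15,-0.02,0,0,0,0],[-0.29,-0.02,0,0,0,0],[-0.29,-0.02,-0.15,0,0,0],[-0.29,-0.02,-0.32,0,0,0],[-0.29,-0.02,-0.32,0,0,0]]'
python3 -m jog '[[0.03,0,0,0,0,0],[0.06,0,0,0,0,0],[0.08,0,0,0,0,0]]'
```

```text
t: 11.75
eef_pos: [0.4422, 0.086, 0.0443]
eef_rot: [-1.818, -1.951, -0.519]
force: [-0.9, 0.3, 0.4]
width: -0.0003
t: 12.05
eef_pos: [0.4602, 0.0858, 0.0454]
eef_rot: [-1.818, -1.953, -0.521]
force: [0.4, -0.1, -0.4]
width: -0.0
```

```bash
python3 -m jog '[[0.06,0,0,0,0,0],[0.11,-0.025,0,0,0,0],[0.16,-0.038,0,0,0,0],[0.21,-0.045,0,0,0,0],[0.265,-0.045,0,0,0,0]]'
python3 -m jog '[[0.05,0.01,0,0,0,0],[0.1,0.02,0,0,0,0],[0.15,0.045,0,0,0,0],[0.2,0.07,0,0,0,0],[0.27,0.13,0,0,0,0]]'
python3 - <<'E'
from h import *
c=snap('top','top7'); f=c['frame'][:,:,::-1][185:305,230:430]; cv2.imwrite('pics/crop7.png',cv2.resize(f,None,fx=4,fy=4,interpolation=cv2.INTER_CUBIC))
E
```

```text
t: 12.55
eef_pos: [0.514, 0.0765, 0.0455]
eef_rot: [-1.818, -1.952, -0.521]
force: [-0.2, -0.5, 0.5]
width: -0.0004
t: 13.05
eef_pos: [0.5685, 0.1027, 0.0454]
eef_rot: [-1.819, -1.951, -0.52]
force: [0.6, -0.8, -0.1]
width: 0.0001
```

View pics/crop7.png

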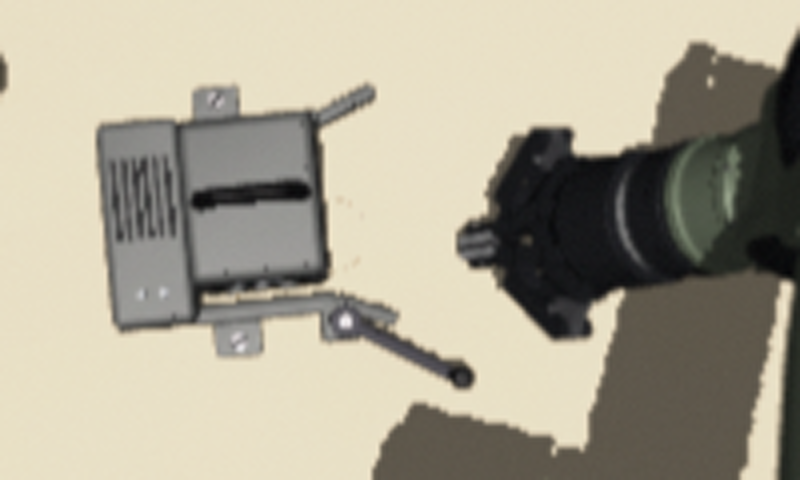

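The picture shows the peg at crop (460,243) and the knob untouched at (462,376), so the peg passed on the -y side of it. I'll measure the fingertip's offset from the reported TCP.

Run:
```python
from pk import *
c=pickle.load(open('pics/top7.pkl','rb'))
for n,uv in dict(front_top=(457,228),front_bot=(460,260),back=(490,245)).items(): print(n,f(c,[uv],.05)[0])
print('knob',f(c,[(462,376)],.059)); s=r.read_state(); print(np.array(s['eef_pos'])*1000); Rm=rot(s['eef_rot']); print(Rm.round(2))
```

```text
front_top [585.3  86. ]
front_bot [565.4  84.5]
back [574.4  65.7]
knob [[493.8  85.3]]
[570.9 104.6  45.8]
[[-0.1  1.  -0.1]
 [ 0.8  0.1  0.5]
 [ 0.5 -0.  -0.8]]
```

Run:
```python
from pk import *
c=pickle.load(open('pics/top7.pkl','rb')); P=cloud(c)*1000
for v in (243,):
  for X_ in range(456,500,4):
    u=round(230+X_/4); w=round(185+v/4); print(X_,P[w,u])
# finger pixels in tool coords
s=r.read_state(); Rm=rot(s['eef_rot']); T=np.array(s['eef_pos'])*1000
Q=P[238:252,342:354].reshape(-1,3); Q=Q[Q[:,2]>25]; L=(Q-T)@Rm; print('tool coords min/max',L.min(0),L.max(0)); i=np.argsort(-L[:,2])[:8]; print(L[i])
```

```text
456 [572.3  88.2  87.7]
460 [572.2  86.   89.9]
464 [571.6  84.2  99. ]
468 [571.9  81.4  93.8]
472 [571.4  79.6 102.4]
476 [571.2  77.4 104.8]
480 [571.1  75.2 106.9]
484 [570.7  73.2 112.1]
488 [570.5  71.1 116.1]
492 [570.6  68.6 114. ]
496 [570.4  66.4 116.2]
tool coords min/max [    2.6   -78.7 -1105.8] [795.7  10.5 -41.5]
[[  6.6   2.5 -41.5]
 [  6.4  -9.9 -43.2]
 [  8.8  -0.1 -44.1]
 [  2.6   6.8 -44.9]
 [  6.8   2.  -45.8]
 [  3.6   4.3 -45.8]
 [  8.1  -0.5 -47.2]
 [  9.1  -5.3 -47.7]]
```

```bash
cat > tip.py <<'E'
from pk import *
def tip():
    s=r.read_state(); T=np.array(s['eef_pos'])*1000; Rm=rot(s['eef_rot']); print('TCP',T)
    for n in('top','scene'):
        P=cloud(eyes.camera(n)).reshape(-1,3)*1000; L=(P-T)@Rm
        m=(np.abs(L[:,1])<22)&(np.abs(L[:,0])<25)&(L[:,2]>-110)&(L[:,2]<30)&(P[:,2]>12)
        L,Q=L[m],P[m]
        h,e=np.histogram(L[:,2],bins=np.arange(-110,31,10)); print(n,list(zip(e[:-1].astype(int),h)))
        for i in np.argsort(-L[:,2])[:6]: print('  tool',L[i],'world',Q[i])
E
python3 -c "
from tip import *
tip()"
```

```text
TCP [570.9 104.6  45.8]
top [(np.int64(-110), np.int64(15)), (np.int64(-100), np.int64(54)), (np.int64(-90), np.int64(44)), (np.int64(-80), np.int64(28)), (np.int64(-70), np.int64(35)), (np.int64(-60), np.int64(26)), (np.int64(-50), np.int64(13)), (np.int64(-40), np.int64(0)), (np.int64(-30), np.int64(0)), (np.int64(-20), np.int64(0)), (np.int64(-10), np.int64(0)), (np.int64(0), np.int64(0)), (np.int64(10), np.int64(0)), (np.int64(20), np.int64(0))]
  tool [  6.8  -7.5 -44.1] world [565.1  85.9  86.7]
  tool [ 10.1  -7.4 -44.7] world [565.   88.5  89. ]
  tool [  4.6  -7.7 -45.3] world [565.1  83.5  86.5]
  tool [ 11.   -5.1 -46.2] world [567.4  88.5  90.7]
  tool [ 11.1   2.  -47.5] world [574.5  88.5  91.8]
  tool [ 12.1  -2.8 -48.1] world [569.6  88.6  92.8]
scene [(np.int64(-110), np.int64(65)), (np.int64(-100), np.int64(52)), (np.int64(-90), np.int64(62)), (np.int64(-80), np.int64(45)), (np.int64(-70), np.int64(46)), (np.int64(-60), np.int64(44)), (np.int64(-50), np.int64(38)), (np.int64(-40), np.int64(0)), (np.int64(-30), np.int64(0)), (np.int64(-20), np.int64(0)), (np.int64(-10), np.int64(0)), (np.int64(0), np.int64(0)), (np.int64(10), np.int64(0)), (np.int64(20), np.int64(0))]
  tool [ -4.9  -5.  -40.4] world [568.1  78.3  77.2]
  tool [ -2.1   5.5 -40.5] world [578.5  81.4  78.7]
  tool [  3.7  -0.3 -40.5] world [572.4  85.9  81.9]
  tool [  3.8  -3.1 -41.1] world [569.5  85.4  82.5]
  tool [ 11.2   2.2 -41.3] world [574.4  91.9  86.6]
  tool [  6.5  -7.3 -41.4] world [565.2  87.2  84.2]
```

Both cameras agree that the real fingertips sit 40 mm behind the reported TCP along the tool axis, about -23 mm in y and +33 mm in z at this tilt. I'll correct for this by going back to the outer side of the knob and lower.

```bash
python3 -m jog '[[-0.2,0,0.03,0,0,0],[-0.4,0,0.03,0,0,0],[-0.58,0,0.03,0,0,0],[-0.58,0,-0.16,0,0,0],[-0.58,0,-0.16,0,0,0]]'
python3 -c "
from tip import *
tip()" | grep -v '(np'
```

```text
t: 13.7
eef_pos: [0.449, 0.1037, 0.0115]
eef_rot: [-1.816, -1.95, -0.516]
force: [-0.5, 0.4, 0.9]
width: -0.0002
TCP [449.  103.7  11.5]
  tool [  8.1  -2.1 -40.6] world [448.7  88.5  50.1]
  tool [ 10.6  -4.4 -43.8] world [446.4  88.8  54.2]
  tool [ 10.2   0.4 -44. ] world [451.3  88.6  54. ]
  tool [  7.5   0.2 -44.5] world [451.2  86.1  53. ]
  tool [ 11.2   2.9 -45.7] world [453.8  88.7  56. ]
  tool [  9.1  -4.6 -45.8] world [446.4  86.4  55. ]
  tool [  3.3   0.  -41.4] world [451.1  84.2  48.2]
  tool [  7.4  -4.3 -41.7] world [446.7  87.2  50.7]
  tool [  4.    8.2 -42.2] world [459.4  85.   49. ]
  tool [ 11.7   2.4 -42.3] world [453.1  91.   53.3]
  tool [  1.6  -4.5 -42.6] world [446.8  81.8  48.3]
  tool [  6.    2.2 -43.2] world [453.3  85.7  51. ]
```

```bash
python3 -m jog '[[0.06,0,0,0,0,0],[0.11,0,0,0,0,0],[0.16,-0.015,0,0,0,0],[0.21,-0.033,0,0,0,0],[0.26,-0.038,0,0,0,0]]'
python3 -m jog '[[0.05,0,0,0,0,0],[0.1,0.005,0,0,0,0],[0.15,0.02,0,0,0,0],[0.2,0.04,0,0,0,0],[0.25,0.065,0,0,0,0]]'
python3 - <<'E'
from h import *
c=snap('top','top8'); f=c['frame'][:,:,::-1][185:305,230:430]; cv2.imwrite('pics/crop8.png',cv2.resize(f,None,fx=4,fy=4,interpolation=cv2.INTER_CUBIC))
E
```

```text
t: 14.3
eef_pos: [0.506, 0.0933, 0.0143]
eef_rot: [-1.82, -1.956, -0.517]
force: [-2.4, -10.1, 4.1]
width: -0.0002
t: 14.8
eef_pos: [0.5587, 0.1058, 0.0153]
eef_rot: [-1.821, -1.958, -0.52]
force: [0.1, -3.0, 4.2]
width: 0.0003
```

View pics/crop8.png

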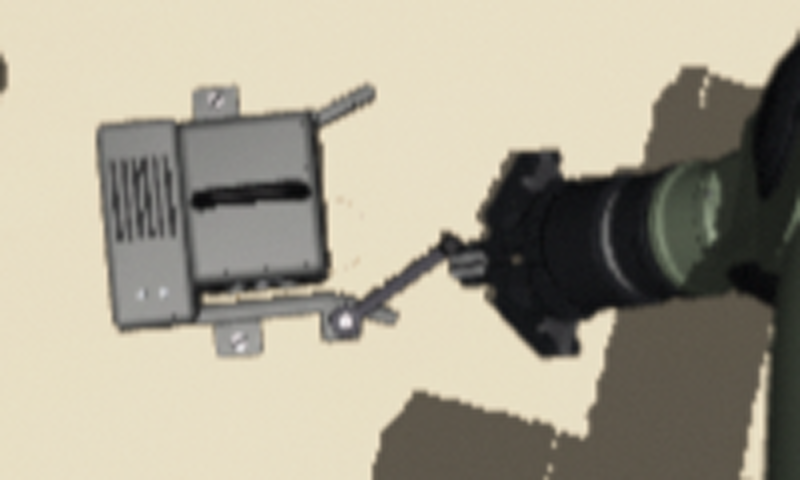

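The knob is now at crop (450,242), with the arm swung about half-way and the peg at (465,262) beside it. Next I back off, go behind the knob (-y side) and push it toward +y.

```bash
python3 -m jog '[[0,-0.08,0,0,0,0],[0.07,-0.09,0,0,0,0],[0.14,-0.09,0,0,0,0],[0.14,-0.09,0,0,0,0]]'
python3 -m jog '[[0.01,0.06,0,0,0,0],[0.03,0.12,0,0,0,0],[0.05,0.18,0,0,0,0],[0.07,0.24,0,0,0,0],[0.08,0.3,0,0,0,0]]'
```

```text
t: 15.25
eef_pos: [0.5888, 0.0879, 0.0152]
eef_rot: [-1.82, -1.959, -0.523]
force: [-0.3, -0.3, -0.1]
width: 0.0001
t: 15.75
eef_pos: [0.605, 0.1495, 0.0153]
eef_rot: [-1.819, -1.96, -0.523]
force: [-0.2, 0.5, -0.3]
width: -0.0001
```

```bash
python3 -m jog '[[0,0.03,0,0,0,0],[0,0.06,0,0,0,0],[0,0.08,0,0,0,0],[0,0.1,0,0,0,0]]'; python3 -c "
from tip import *
c=snap('top','top9')
tip()" | grep -v '(np'
```

```text
t: 16.15
eef_pos: [0.6049, 0.1697, 0.0153]
eef_rot: [-1.819, -1.96, -0.523]
force: [0.9, -0.3, 0.2]
width: -0.0001
TCP [604.8 170.2  15.3]
  tool [  7.7  -2.8 -12.2] world [602.1 169.9  29.8]
  tool [  7.6  -0.3 -12.5] world [604.6 169.9  30. ]
  tool [ 10.    3.4 -44.7] world [609.7 154.9  58.4]
  tool [ 10.9  -4.1 -44.8] world [602.2 155.1  59. ]
  tool [ 11.5  -6.6 -45.3] world [599.7 155.1  59.8]
  tool [ 11.1  -1.6 -45.5] world [604.6 155.   59.7]
  tool [ -2.  -18.6 -82.1] world [590.2 123.1  83.6]
  tool [ -8.8 -17.8 -83.2] world [591.5 116.9  80.9]
  tool [ 10.7 -21.2 -96. ] world [587.5 126.2 102.2]
  tool [  -9.5   -9.5 -100.2] world [600.6 107.9  94.8]
  tool [  -5.9  -13.6 -102.9] world [596.4 109.2  99.1]
  tool [ -13.1   -6.8 -103. ] world [603.6 103.5  95.2]
```

```bash
python3 -m jog '[[0,0.015,0,0,0,0],[0,0.03,0,0,0,0],[0,0.045,0,0,0,0],[0,0.045,0,0,0,0]]'
python3 - <<'E'
from h import *
c=snap('top','top10'); f=c['frame'][:,:,::-1][185:305,230:430]; cv2.imwrite('pics/crop10.png',cv2.resize(f,None,fx=4,fy=4,interpolation=cv2.INTER_CUBIC))
E
```

```text
t: 16.7
eef_pos: [0.6048, 0.1788, 0.0153]
eef_rot: [-1.818, -1.961, -0.523]
force: [0.0, -0.0, -0.5]
width: 0.0001
```

View pics/crop10.png

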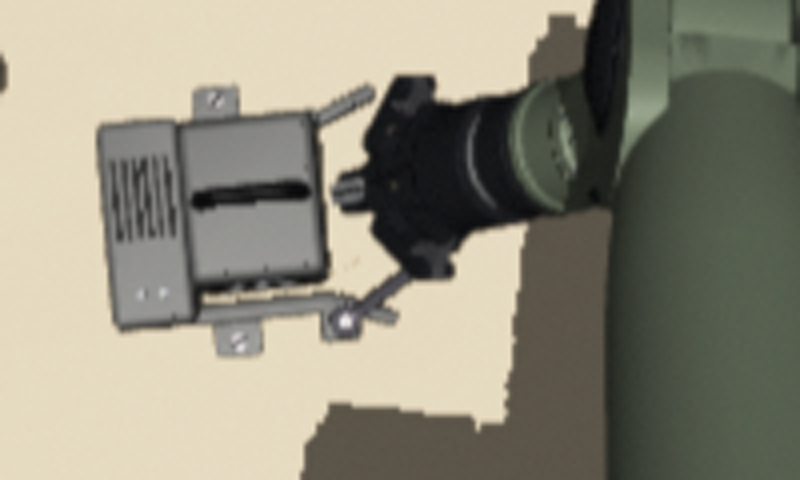

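The peg slipped past the knob on its +x side: the arm is still half-way (its visible part runs from (343,320) to (405,280)) and the peg is at (350,190). I've used all my views, so it's numbers from here.

Run:
```python
from pk import *
c=pickle.load(open('pics/top8.pkl','rb'))
k=f(c,[(450,242)],.059)[0]; p=f(c,[(343,320)],.042)[0]; d=k-p; print('knob',k,'dock',(k-O)@X,(k-O)@Y,'phi',np.degrees(np.arctan2(d@Y,d@X)),np.linalg.norm(d))
print('peg then',f(c,[(455,252),(458,275),(485,262)],.055))
c=pickle.load(open('pics/top10.pkl','rb')); print('peg now',f(c,[(333,183),(338,208)],.055)); print('bar',f(c,[(400,283),(375,300)],.04))
```

```text
knob [576.2  91. ] dock -29.69417206606222 -117.07216334225413 phi -59.28314001305896 81.29620401403002
peg then [[570.2  87.8]
 [555.9  86.3]
 [563.7  69.4]]
peg now [[614.1 162.6]
 [598.5 159.7]]
bar [[552.1 121.6]
 [541.7 137.4]]
```

```bash
python3 -m jog '[[0,-0.01,0.15,0,0,0],[-0.04,-0.15,0.2,0,0,0],[-0.1,-0.35,0.2,0,0,0],[-0.16,-0.5,0.2,0,0,0],[-0.16,-0.5,0.2,0,0,0]]'
python3 -m jog '[[0,0,-0.1,0,0,0],[0,0,-0.2,0,0,0],[0,0,-0.2,0,0,0]]'
```

```text
t: 17.25
eef_pos: [0.5725, 0.0751, 0.0552]
eef_rot: [-1.824, -1.957, -0.522]
force: [1.0, -0.3, 0.3]
width: -0.0002
t: 17.55
eef_pos: [0.5708, 0.0759, 0.0132]
eef_rot: [-1.823, -1.953, -0.519]
force: [-0.8, 0.3, 0.2]
width: -0.0001
```

```bash
python3 -m jog '[[0.01,0.1,0,0,0,0],[0.04,0.145,0,0,0,0],[0.08,0.19,0,0,0,0],[0.11,0.235,0,0,0,0],[0.14,0.275,0,0,0,0]]'
cat > bar.py <<'E'
from pk import *
def bar(tag):
    c=snap('top',tag); g=c['frame'].astype(int); 
    # brightness sampled along circles round the pivot at bar height: darkest direction
    p=np.array([529.5,157.6]); Ri=cv2.Rodrigues(rot(c['attitude']).T)[0]
    M=rot(c['attitude']).T; D=np.diag([1,-1,-1.])@M; rv=cv2.Rodrigues(D)[0]; tv=-D@np.array(c['xyz'])
    for rad,z in((30,.04),(40,.04),(50,.04),(60,.04),(80,.059)):
        ph=np.radians(np.arange(-135,15,5)); q=p+rad*(np.cos(ph)[:,None]*X+np.sin(ph)[:,None]*Y)
        uv=cv2.projectPoints(np.c_[q/1000,np.full(len(q),z)],rv,tv,np.array(c['mtx']),np.array(c['dist_coeffs']))[0].reshape(-1,2)
        b=cv2.remap(g.mean(2).astype('float32'),uv[:,:1].astype('float32'),uv[:,1:].astype('float32'),cv2.INTER_LINEAR).ravel()
        print(rad,' '.join(f'{int(d)}:{int(v)}' for d,v in zip(np.degrees(ph).round(),b)))
E
python3 -c "
from bar import *
bar('top11')"
```

```text
t: 18.05
eef_pos: [0.6, 0.1318, 0.0141]
eef_rot: [-1.823, -1.955, -0.521]
force: [1.2, -0.9, 1.4]
width: 0.0001
30 -135:215 -130:215 -125:216 -120:216 -115:216 -110:214 -105:200 -100:154 -95:127 -90:124 -85:121 -80:143 -75:191 -70:213 -65:215 -60:216 -55:216 -50:216 -45:212 -40:153 -35:94 -30:82 -25:86 -20:155 -15:211 -10:213 -5:215 0:215 5:202 10:155
40 -135:215 -130:216 -125:216 -120:215 -115:216 -110:216 -105:216 -100:216 -95:216 -90:216 -85:215 -80:215 -75:216 -70:216 -65:216 -60:216 -55:216 -50:216 -45:215 -40:188 -35:95 -30:81 -25:95 -20:188 -15:212 -10:216 -5:216 0:216 5:161 10:53
50 -135:214 -130:216 -125:216 -120:215 -115:215 -110:215 -105:215 -100:215 -95:216 -90:216 -85:216 -80:216 -75:215 -70:216 -65:216 -60:216 -55:216 -50:215 -45:216 -40:215 -35:140 -30:81 -25:89 -20:208 -15:216 -10:216 -5:217 0:216 5:189 10:68
60 -135:162 -130:215 -125:216 -120:216 -115:215 -110:215 -105:216 -100:216 -95:216 -90:216 -85:216 -80:216 -75:215 -70:216 -65:216 -60:216 -55:216 -50:216 -45:216 -40:216 -35:188 -30:79 -25:112 -20:214 -15:216 -10:216 -5:217 0:216 5:108 10:83
80 -135:84 -130:85 -125:206 -120:216 -115:216 -110:216 -105:216 -100:215 -95:216 -90:216 -85:216 -80:216 -75:215 -70:214 -65:193 -60:181 -55:195 -50:214 -45:113 -40:79 -35:124 -30:52 -25:62 -20:216 -15:216 -10:216 -5:216 0:216 5:77 10:53
```

The arm's dark line is now at -29° (shut is 0°), so the push is holding. Continue to the stop.

```bash
python3 -m jog '[[0.015,0.05,0,0,0,0],[0.025,0.1,0,0,0,0],[0.03,0.15,0,0,0,0],[0.03,0.19,0,0,0,0],[0.03,0.21,0,0,0,0]]'
python3 -m jog '[[0,0.02,0,0,0,0],[0,0.03,0,0,0,0],[0,0.03,0,0,0,0]]'
python3 -c "
from bar import *
bar('top12')" | cut -c1-3,180-
```

```text
t: 18.6
eef_pos: [0.6063, 0.1713, 0.0134]
eef_rot: [-1.828, -1.961, -0.513]
force: [-4.4, -27.3, 13.2]
width: 0.0001
t: 18.9
eef_pos: [0.6064, 0.1708, 0.0131]
eef_rot: [-1.839, -1.965, -0.501]
force: [-6.2, -25.5, 12.6]
width: 0.0002
30 -30:213 -25:213 -20:209 -15:153 -10:93 -5:78 0:83 5:90 10:120
40 -30:214 -25:213 -20:205 -15:209 -10:173 -5:82 0:79 5:64 10:40
50 -30:213 -25:214 -20:214 -15:213 -10:207 -5:84 0:78 5:60 10:63
60  -25:210 -20:213 -15:214 -10:213 -5:124 0:79 5:54 10:81
80 25:20 -20:28 -15:93 -10:68 -5:49 0:52 5:26 10:51
```

The arm is at its stop (27 N, dark line near 0°). Retreat and check.

```bash
python3 -m jog '[[0,-0.05,0,0,0,0],[0,-0.2,0,0,0,0],[0,-0.4,0.1,0,0,0],[0,-0.6,0.3,0,0,0],[0,-0.8,0.5,0,0,0]]'
python3 -m jog '[[-0.1,-0.1,0.2,0,0,0],[-0.2,-0.3,0.3,0,0,0],[-0.2,-0.5,0.4,0,0,0],[-0.2,-0.6,0.4,0,0,0]]'
python3 - <<'E'
from bar import *
bar('top13')
c=pickle.load(open('pics/top13.pkl','rb')); b=pickle.load(open('pics/top0.pkl','rb')); s5=pickle.load(open('pics/top6.pkl','rb'))
def shift(a,b,u0,u1,v0,v1):
    A,B=[cv2.cvtColor(i['frame'][v0:v1,u0:u1],cv2.COLOR_RGB2GRAY).astype('float32') for i in(a,b)]
    return cv2.phaseCorrelate(A,B), np.abs(A-B).mean()
print('pack since home',shift(s5,c,270,312,208,258))
for n,w in dict(jar=(390,428,150,188),timer=(180,222,280,322),bottle=(325,365,138,180)).items(): print(n,shift(b,c,*w))
P=cloud(c)*1000; q=P[220:250,281:305].reshape(-1,3); q=q[(q[:,2]>120)&(q[:,2]<150)]; print('pack top plane',np.linalg.lstsq(np.c_[q[:,:2],np.ones(len(q))],q[:,2],rcond=None)[0][:2],np.median(q,0))
E
```

```text
t: 19.45
eef_pos: [0.605, 0.02, 0.1042]
eef_rot: [-1.837, -1.962, -0.5]
force: [1.5, -0.2, 0.0]
width: 0.0001
t: 19.85
eef_pos: [0.5656, -0.1028, 0.187]
eef_rot: [-1.841, -1.963, -0.503]
force: [-0.1, 0.2, 0.7]
width: 0.0002
30 -135:209 -130:209 -125:209 -120:209 -115:209 -110:207 -105:192 -100:148 -95:121 -90:118 -85:115 -80:136 -75:183 -70:205 -65:208 -60:209 -55:209 -50:209 -45:209 -40:209 -35:209 -30:209 -25:209 -20:204 -15:138 -10:78 -5:74 0:78 5:73 10:108
40 -135:209 -130:210 -125:209 -120:209 -115:210 -110:208 -105:209 -100:209 -95:209 -90:209 -85:209 -80:209 -75:209 -70:209 -65:210 -60:209 -55:209 -50:209 -45:209 -40:209 -35:210 -30:209 -25:209 -20:201 -15:206 -10:169 -5:81 0:76 5:65 10:41
50 -135:209 -130:209 -125:209 -120:209 -115:209 -110:209 -105:209 -100:209 -95:209 -90:209 -85:209 -80:209 -75:209 -70:209 -65:209 -60:209 -55:209 -50:209 -45:209 -40:209 -35:210 -30:210 -25:210 -20:209 -15:210 -10:201 -5:75 0:78 5:97 10:62
60 -135:209 -130:209 -125:209 -120:209 -115:209 -110:209 -105:209 -100:208 -95:209 -90:209 -85:209 -80:210 -75:209 -70:209 -65:210 -60:210 -55:209 -50:209 -45:209 -40:209 -35:210 -30:210 -25:210 -20:210 -15:209 -10:210 -5:122 0:77 5:55 10:78
80 -135:210 -130:210 -125:210 -120:209 -115:210 -110:209 -105:209 -100:209 -95:209 -90:209 -85:210 -80:210 -75:209 -70:210 -65:210 -60:210 -55:210 -50:210 -45:210 -40:210 -35:210 -30:209 -25:209 -20:210 -15:209 -10:210 -5:55 0:50 5:26 10:50
pack since home (((0.4640661276945437, -0.005559303398435134), 0.9484783209164938), np.float32(6.520952))
jar (((0.024067910878596166, -0.021973456837073968), 0.9811495539546012), np.float32(20.787395))
timer (((0.5047995296922743, 0.5043177992096091), 1.0099323251512315), np.float32(20.190475))
bottle (((0.03298457565438895, 0.5369018985860059), 0.9872819474008349), np.float32(17.010118))
pack top plane [ 0. -0.] [592.3 211.4 138.9]
```

```bash
python3 -c "
from h import *
print(order.close_job())"
```

```text
the job is handed in; nothing more can be done
None
```

I pushed the pack into the dock until it hit the housing, swung the retaining arm shut behind it, moved the gripper clear and handed the job in at about 20 s. No verdict was reported.

**Last checks**
- **Pack:** at the end of the push I measured it about 1 mm and less than 1° from home, with the force rising to about 30 N. It had moved no more than about 1 mm by the end. Its top is level at 139 mm, so it stands upright.
- **Contact block:** I could not see how far it is pressed in. I infer it from the pack's position and from the arm shutting, which it cannot do short of home.
- **Retaining arm:** it went to its stop at about 27 N. I measured it within 1–2° of shut, roughly 2.24 of 2.27 rad.
- **Bottle, jar and timer:** image shifts were about 0.5 px or less each way, about the accuracy of the check.
- **Gripper:** it touched nothing after the retreat, and the force was about zero.

**What disagreed or went wrong**
- **Wrong fingertip position:** the real fingertips sat about 40 mm behind the reported tool point, which both cameras confirmed. I noticed only after my first push at the knob missed.
- **Higher push than planned:** because of that offset, I probably pushed the pack about 45–55 mm up instead of 20 mm. It still slid without any tilt visible in the pictures.
- **Second slip:** one later push slid past the knob's far side. I repeated it with the corrected position and it worked.

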